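# Close and latch a two-part plaster press mould

### The arm

A 7-joint arm with a two-finger parallel gripper is mounted at the origin on the work surface. World frame = base frame: x ahead of the robot, y to its left, z up, the work surface at z = 0. Lengths are in m, angles in rad, forces in N, time in s.
With the tool pointing down it reaches from about 0.4 to 0.75 m from the base axis. Payload 19.5 kg.
Tool frame: the origin (TCP) lies at the very end of the fingers, on their centre line; the grasp point (between the pads) lies 19 mm behind it; x points along the fingers, y is the direction in which the jaws open and shut, and the axes are right-handed (so a half turn about x gives the same grasp; the last joint's range is limited). The gripper opens to 85 mm and grips with 20 to 120 N. Pads are 22 mm wide; open, the fingers measure 114 mm over their backs; the gripper's body (76 mm by 85 mm) begins 54 mm behind the grasp point. The pads swing forward as they close: fully open they stand 13 mm farther back than shut.
Start: joints at [-1.335, 0.707, -0.028, 1.485, 0.022, 0.951, -0.075], TCP at [0.158, 0.553, 0.231] pointing down, gripper open.
Joint ranges: [-2.71, 2.71], [-0.32, 2.16], [-1.57, 1.52], [0, 2.45], [-1.46, 4.6], [0, 2.02], [-2.83, 2.83]. Speed limits (rad/s): [1.89, 1.89, 2.57, 2.57, 3.01, 3.01, 3.01].

### API

Orientations are given as [roll, pitch, yaw] about the fixed x, y, z axes, in that order (R = Rz(yaw) Ry(pitch) Rx(roll)).
In Python, from workcell import robot gives the robot as it stands.
- The arm moves only by the tool move_arm, never from a script. Its argument "rows" is a list that holds one entry, the list of rows, each a list of 7 numbers: the shift along the tool's x, y, z in cm, then the turn, a rotation vector about the tool's x, y, z in rad, then the closure, from -1 (fully open) to 1 (shut). In form: [[[dx, dy, dz, ax, ay, az, grip], ...]]. A call has 1 to 20 rows; each row is the pose to reach, as a shift and turn from the pose measured when the call began, along the tool's axes at that moment; what a row does not reach only later rows make up. A row lasts 1/8 s, in which the tool goes at most 62.5 mm and 10.7 degrees, less where a joint would pass 70% of its speed; a pose out of reach is approached as far as the arm can. A call with a gripper value outside its range is refused whole. The fingers move at their own pace and stop on an object; "squeeze" is the grip in N (left out, the last holds). Time passes only in rows, so rows that repeat a pose let the fingers close. It gives the time, the measured TCP pose, the force and the opening at its end, in the units of the state.
- robot.sense(): the state, without advancing time (a new reading comes with each control period).
- robot.grab_frame(name): name is "scene" or "top" or "wrist"; returns (picture, depth): 384x512x3 uint8, blue, green, red; 384x512 float32, m along the optical axis (not along the pixel's ray), 0 where there is no reading.
- robot.get_calibration(name): a dict with "vertical_fov" (degrees; the focal length in pixels is half the picture's height over the tangent of half this angle, whatever the lens; pixels are square), "cx", "cy" (the principal point, pixels), "dist" ([k1, k2, p1, p2, k3] as OpenCV has them; the pictures are not rectified), "R" (3x3) and "t" (3): a world point X has camera coordinates R X + t; the wrist camera has in their place "hand_eye" (4x4, takes a point from camera to tool coordinates, whose origin is the TCP and whose axes are the tool frame's). Camera axes: x right, y down, z forward; pixel columns grow to the right and rows downward; lengths in m; the calibration is good to about 2 mm. A picture is of the moment at which its call begins: read the wrist's pose just before it. get_calibration takes no time and is no camera call.
- robot.job_done(): hands the job in, once; it reports no verdict.
Trained networks look in the newest picture that a camera, given by its name, has taken for a name from the list of things; names that differ only in an ending like _2 or _b are one class to them, and where a whole thing is asked for, a point or a joint stands for the part that bears it (a point fixed in the world has none). Each returns a list of dicts, best first, with "p" (0 to 1); they miss things now and then, are a little off and sometimes report something else, mostly with a low value. They report only what shows in the picture. A call takes as long as a camera call. They do not tell look-alikes from the thing itself.
- robot.look_for(camera, thing): "point" ([x, y, z] in m, in world coordinates, good to about 4 mm: the middle of the surface that is visible of it).
The state is a dict: "time_s": time; "q": joint angles; "qvel": joint speeds; "joint_torque": joint torques, N m; "tcp_pos": TCP position; "eef_rot": TCP orientation; "wrist_force": force on the tool from outside, world axes, zero at the start; "ft_torque": the same for the moment, N m; "width": finger opening in m.
Only numpy, scipy, OpenCV 4.12 (cv2) and the standard library are available. Lean on these libraries where they do the work, as an engineer would, in place of code of your own. Each camera call takes 0.05 s, during which the arm holds its last target.

### The job

Close the two-part plaster mould: slide the loose half along its rails until it sits flush against the fixed half, lay the latch's steel loop over the keeper so that its bar catches under the keeper's lip, then swing the red lever back past its toggle point until it lies fully closed. Leave the mug, the glaze jar and the wooden rib where they are.

Things in the scene. Friction and masses are not known exactly. Their poses are not given: they have to be found in the camera images.
- fixture: Plywood board 360 x 150 x 18 mm, fixed to the table, origin under its centre. +x: sliding direction, from fixed half to loose half; +y across; +z up. Fixed mould half (white plaster, brown wooden jacket, 110 wide, top 88 above the table) at x -150 to -20. Two dark rails 12 x 12 mm on the board, x -15 to 175, y -64 and +64. The latch moves in the plane y = 0.
- seam (a point): Top middle of the fixed half's mating face: fixture x = -20 mm, y = 0, 88 mm above the table. Axes as the fixture's.
- pivot (a point): Axis of the latch lever, parallel to the fixture's y: fixture x = -70 mm, y = 0, 102 mm above the table.
- lever (a joint): Angle of the red lever about the pivot, rad, 0 to 2.1. 0 = fully closed: level, pointing to fixture -x; 1.57 upright; 2.1 leaning towards the loose half. It stays where left (friction 0.09 N m). With the loop hooked, the pull peaks at 30 to 40 N at the toggle point, about 0.29 rad; past it the lever snaps shut and stays. About 5 N pushed near its end is enough.
- lever_tip (a point): Free end of the lever, 100 mm from the pivot. The red grip is 32 mm wide and 10 mm thick, from 28 to 100 mm from the pivot; its upper face (lever closed) lies 7 mm above the pivot axis, its lower face 3 mm below.
- cross_pin (a point): Pin in the lever on which the loop hinges, 20 mm from the pivot: at lever angle t it lies, from the pivot, 20 mm along (-cos(t-0.22), sin(t-0.22)) in fixture x and z. Raising the lever carries the loop towards the keeper; moving the loop by its tongue takes the lever along.
- loop_hinge (a joint): Angle of the loop against the lever at the cross pin, rad. The loop's elevation above the level, seen from the pin towards fixture +x, is loop_hinge minus lever: 0 = level, 1.57 = standing upright. Light friction: it stays standing when it is steeper than about 1 rad and drops by itself when it is flatter.
- loop_bar (a point): Middle of the loop's steel cross bar, 8 mm thick, 64 mm long, parallel to fixture y, 100 mm from the cross pin. Two 8 mm side arms at y -32 and +32 mm join it to the pin. Axes: x from pin to bar, y along the bar. The loop stretches on a stiff spring (8 N per mm) and never shortens.
- tongue (a point): Where to pinch the yellow tongue on the loop: a tab 12 mm thick (along fixture y), 18 wide, 48 long, leaving the bar outwards, 0.70 rad above the loop's plane. This point is 34 mm from the bar, 20 mm short of the free end. Its flat sides stay upright at every loop angle: pinch it across fixture y from above; it may pivot between the fingers. Axes as loop_bar.
- mould_half: Loose half: white plaster in a brown wooden jacket, 90 mm along the rails, 110 wide, 70 high, 0.6 to 0.95 kg. It stands on the board (waxed, slides easily) between the rails, 3 mm play each side, 35 to 60 mm short of the fixed half. Origin: centre of its underside, 18 mm above the table; +x points away from the fixed half; mating face at x = -45 mm.
- outer_end (a point): Top middle edge of the loose half's wooden outer end face (x = +45 mm of the half). Push this end to slide the half.
- mating_face (a point): Top middle edge of the loose half's mating face: it coincides with seam when the mould is shut. Both halves carry two dark wooden blocks on top, right at this face (30 mm along the rails, 10 wide, 24 high, at y -48 and +48 mm), which meet when it is shut; the loop drops in between them.
- keeper_seat (a point): Centre of the loop's bar once hooked. The keeper is a steel hook, 36 mm wide, on top of the loose half, open towards the half's +x (away from the fixed half). Its upright bearing face is 4 mm to -x of this point; the half's top is 4.5 mm below it; the bar may end up to 5 mm higher, against the lip.
- keeper_lip (a point): Upper outer edge of the keeper's lip, 18 mm above the half's top and 3 mm to the half's +x of the seat; the lip is 5 mm thick. The bar must come down beyond it (bar centre at least 4 mm to +x of this edge), onto or near the half's top, and then be drawn back under the lip.
- mug: Terracotta mug, 85 mm high, 76 mm across, bystander. Origin: centre of its underside.
- glaze_jar: Blue glaze jar with white cap, 75 mm high, 64 mm across, bystander. Origin: centre of its underside.
- rib: Wooden rib (scraper), 100 x 50 x 8 mm, lying flat, bystander. Origin: centre of its underside.
Mind the look-alikes: they are no part of the job. What is shaped like the mould_half but pink or yellow is not meant.

How it is judged:
On the way, in this order (a step that is already met when the one before it is completed fails the run):
1. the loose half is pushed up to the fixed half (gap under 20 mm) (x of mating_face in the frame of seam below 0.02 m), for 0.1 s.
2. the loop's bar lies behind the keeper, below the top of its lip, while the lever is still raised (x of loop_bar in the frame of keeper_seat between -0.004 and 0.02 m and z of loop_bar in the frame of keeper_seat below 0.009 m and value of joint lever above 0.5 rad), for 0.05 s.
At the end, for the whole second after the job is handed in: The loose half is flush with the fixed half (gap under 3 mm, straight and level within 2 degrees) and at rest, the loop's bar bears in the keeper under its lip (within 4 mm of the seat along the rails), and the lever lies closed past its toggle point (joint under 0.10 rad) (x of mating_face in the frame of seam between -0.004 and 0.003 m and angle between the x axis of mould_half and the x axis of fixture, either way round below 0.035 rad and angle between mould_half's own z axis and vertical below 0.035 rad and x of loop_bar in the frame of keeper_seat between -0.004 and 0.004 m and z of loop_bar in the frame of keeper_seat between -0.004 and 0.008 m and value of joint lever below 0.1 rad and linear speed of mould_half below 0.01 m/s); the robot touches nothing.
It fails at once if the mug, the glaze jar or the rib is moved by more than 30 mm or the mug or jar tipped (distance of any of mug, glaze_jar, rib from where it was at the start of the episode above 0.03 m or angle between any of mug, glaze_jar's own z axis and vertical above 0.5 rad).
It also fails if it takes over 70 s, if anything falls off the work surface, if the arm or the gripper's body presses on something with over 40 N, if the wrist force passes 120 N, or if a joint passes its speed limit or range.

## Working session

There is one attempt and no reset: what is moved stays moved. The work goes in short steps, Python scripts to look and compute and a tool call to move; the robot and the scene stay as the last step left them, time stands still between calls to the robot, and variables do not carry over. Pictures are saved under pics/ and viewed, and the job is handed in when it is done.

Besides the shell and the picture viewer there is one more tool, called after "Request:" as a command line: name --argument value ..., lists and objects as JSON in quotes. move_arm: Moves the arm, as the interface text tells. Its arguments: {"type":"object","properties":{"rows":{"type":"array"},"squeeze":{"type":"number"}},"required":["rows"]}

```bash
mkdir -p pics
cat > h.py <<'E'
import numpy as np,cv2
from workcell import robot
from scipy.spatial.transform import Rotation as Ro
def K(c,shape=(384,512)):
    f=shape[0]/2/np.tan(np.radians(c["vertical_fov"])/2)
    return np.array([[f,0,c["cx"]],[0,f,c["cy"]],[0,0,1.]])
def cam(name,s=None):
    c=robot.get_calibration(name);k=K(c);d=np.array(c["dist"],float)
    if "R" in c: return k,d,np.array(c["R"]),np.array(c["t"])
    s=s or robot.sense()
    T=np.eye(4);T[:3,:3]=Ro.from_euler('xyz',s["eef_rot"]).as_matrix();T[:3,3]=s["tcp_pos"]
    M=np.linalg.inv(T@np.array(c["hand_eye"]));return k,d,M[:3,:3],M[:3,3]
def cloud(depth,C):
    k,d,R,t=C
    v,u=np.mgrid[0:384,0:512]
    p=cv2.undistortPoints(np.stack([u,v],-1).reshape(-1,1,2).astype(np.float64),k,d).reshape(384,512,2)
    X=np.dstack([p*depth[...,None],depth])
    W=(X-t)@R
    W[depth==0]=np.nan
    return W
def proj(P,C):
    k,d,R,t=C
    return cv2.projectPoints(np.atleast_2d(np.array(P,float)),cv2.Rodrigues(R)[0],t,k,d)[0].reshape(-1,2)
def grab(name,fn):
    s=robot.sense();im,de=robot.grab_frame(name);C=cam(name,s)
    cv2.imwrite(f"pics/{fn}.png",im);np.savez(f"/tmp/{fn}.npz",im=im,W=cloud(de,C))
    np.save(f"/tmp/{fn}_C.npy",np.array(C,dtype=object),allow_pickle=True)
    return im,cloud(de,C),C
E
python3 - <<'E'
from h import *
print(robot.sense())
for n in("scene","top"):
    im,W,C=grab(n,n+"0"); print(n,C)
a=cv2.imread("pics/scene0.png");b=cv2.imread("pics/top0.png")
E
```

```text
{'time_s': 0.0, 'q': array([-1.33469323,  0.70707816, -0.02760257,  1.48498834,  0.02196462,
        0.95088227, -0.07551247]), 'qvel': array([-0.00109025,  0.00077398, -0.00152952, -0.00131504,  0.00024417,
        0.00170142, -0.0016485 ]), 'joint_torque': array([-4.16200592e-04, -8.83224678e+01,  1.23465098e+00, -2.36147654e+01,
        1.69107254e-02,  6.85722058e-03, -1.02825737e-05]), 'tcp_pos': array([0.15761912, 0.55271079, 0.23084435]), 'eef_rot': array([-1.55792311,  1.56974131, -1.8357703 ]), 'wrist_force': array([ 0.09431746,  0.07605557, -0.24211461]), 'ft_torque': array([-0.01468808, -0.02199278, -0.04732657]), 'width': 0.08551515594143679}
scene (array([[410.40051128,   0.        , 258.25991517],
       [  0.        , 410.40051128, 196.83407287],
       [  0.        ,   0.        ,   1.        ]]), array([-0.13307268,  0.        ,  0.        ,  0.        ,  0.        ]), array([[ 0.35422743,  0.93500961, -0.01673195],
       [ 0.6323885 , -0.25268387, -0.73228112],
       [-0.68891778,  0.24881297, -0.68079688]]), array([-0.28227369, -0.27140663,  1.30556104]))
top (array([[441.55453369,   0.        , 255.17877693],
       [  0.        , 441.55453369, 187.93440173],
       [  0.        ,   0.        ,   1.        ]]), array([-0.16422875,  0.        ,  0.        ,  0.        ,  0.        ]), array([[-0.02317863, -0.99952019, -0.02054608],
       [-0.99670947,  0.02470041, -0.07720186],
       [ 0.07767232,  0.01868904, -0.99680376]]), array([0.09605401, 0.59903896, 1.17660551]))
```

View pics/scene0.png

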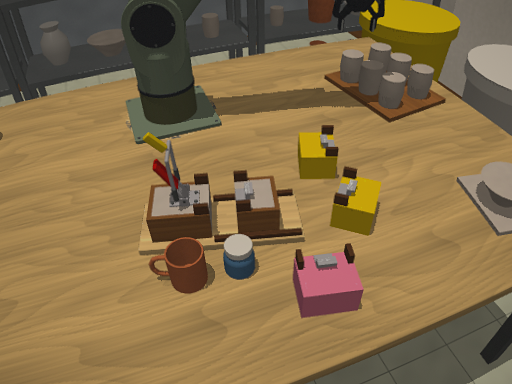

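View pics/top0.png

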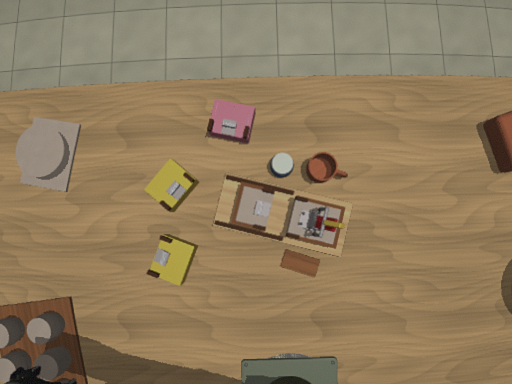

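The scene view shows the fixture board at about (220,215), with the fixed half and latch at (180,205) and the brown/white loose half at (257,203). The look-alikes are yellow at (318,155) and (357,205) and pink at (327,283). The loose half that fits is the white one in a brown jacket, between the rails. I'll confirm it in an enlarged crop and fit the fixture's pose.

Run:
```python
from h import *
a=cv2.imread("pics/scene0.png")[120:260,125:315];b=cv2.imread("pics/top0.png")[165:285,200:360]
a=cv2.resize(a,None,fx=4,fy=4,interpolation=cv2.INTER_CUBIC);b=cv2.resize(b,None,fx=4,fy=4,interpolation=cv2.INTER_CUBIC)
cv2.imwrite("pics/a1.png",a);cv2.imwrite("pics/b1.png",b)
W=np.load("/tmp/top0.npz")["W"]
sub=W[165:285,200:360]
z=sub[...,2]
h,e=np.histogram(z[np.isfinite(z)],np.arange(-.01,.25,.005));print([(round(x,3),n) for x,n in zip(e,h) if n])
for n in ["fixture","mould_half","lever","lever_tip","tongue","loop_bar","outer_end","keeper_seat","mug","glaze_jar","rib"]:
    for c in("top",):
        print(n,c,[(np.round(r["point"],3),round(r["p"],2)) for r in robot.look_for(c,n)])
```

```text
[(np.float64(-0.01), np.int64(480)), (np.float64(-0.005), np.int64(6489)), (np.float64(0.0), np.int64(3755)), (np.float64(0.005), np.int64(627)), (np.float64(0.01), np.int64(656)), (np.float64(0.015), np.int64(2038)), (np.float64(0.02), np.int64(327)), (np.float64(0.025), np.int64(399)), (np.float64(0.03), np.int64(224)), (np.float64(0.035), np.int64(23)), (np.float64(0.04), np.int64(35)), (np.float64(0.045), np.int64(46)), (np.float64(0.05), np.int64(23)), (np.float64(0.055), np.int64(12)), (np.float64(0.06), np.int64(21)), (np.float64(0.065), np.int64(40)), (np.float64(0.07), np.int64(114)), (np.float64(0.075), np.int64(62)), (np.float64(0.08), np.int64(442)), (np.float64(0.085), np.int64(2054)), (np.float64(0.09), np.int64(345)), (np.float64(0.095), np.int64(7)), (np.float64(0.1), np.int64(68)), (np.float64(0.105), np.int64(151)), (np.float64(0.11), np.int64(145)), (np.float64(0.115), np.int64(48)), (np.float64(0.12), np.int64(24)), (np.float64(0.125), np.int64(14)), (np.float64(0.13), np.int64(19)), (np.float64(0.135), np.int64(18)), (np.float64(0.14), np.int64(27)), (np.float64(
[... 1063 characters left out ...]
72)]
lever_tip top [(array([ 0.504, -0.072,  0.176]), 0.86), (array([ 0.517, -0.02 ,  0.021]), 0.3)]
tongue top [(array([ 0.498, -0.073,  0.217]), 0.51)]
loop_bar top [(array([ 0.504, -0.077,  0.221]), 0.73)]
outer_end top [(array([0.609, 0.303, 0.072]), 0.79), (array([0.417, 0.303, 0.07 ]), 0.69), (array([0.553, 0.089, 0.089]), 0.58), (array([0.78 , 0.142, 0.072]), 0.58)]
keeper_seat top [(array([0.779, 0.141, 0.067]), 0.94), (array([0.553, 0.085, 0.087]), 0.88), (array([0.416, 0.3  , 0.068]), 0.65), (array([0.611, 0.308, 0.071]), 0.59)]
mug top [(array([ 0.503, -0.077,  0.219]), 0.35)]
glaze_jar top [(array([ 0.501, -0.071,  0.177]), 0.17)]
rib top [(array([ 0.394, -0.036,  0.007]), 0.65)]
```

View pics/a1.png

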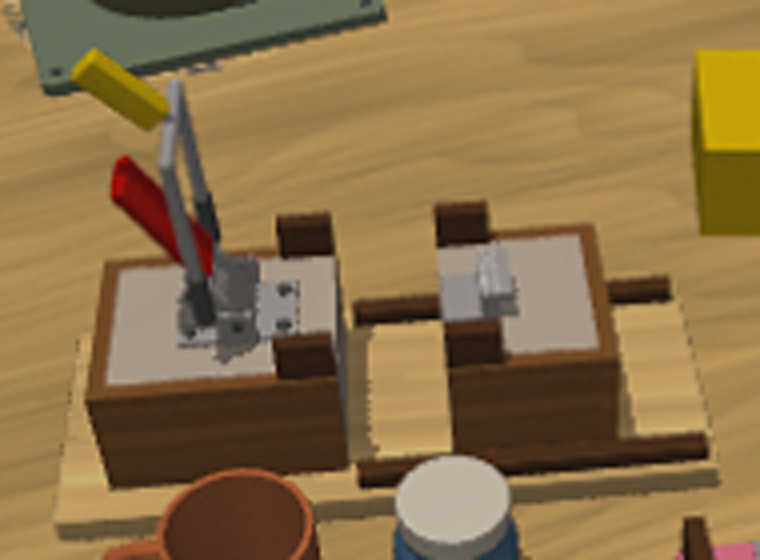

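View pics/b1.png

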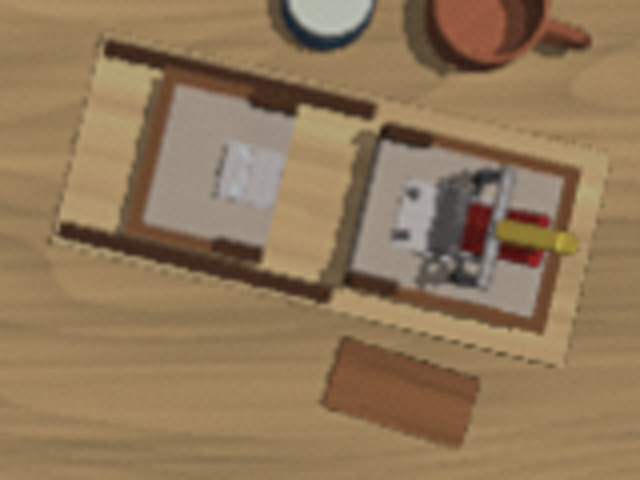

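The enlarged crops confirm it. The loose half is the white plaster in a brown jacket, between the dark rails at top (258,207), with its keeper facing away from the fixed half. The loop stands upright with its tongue pointing back over the lever. Next I'll fit the pose numerically.

Run:
```python
from h import *
from scipy.optimize import minimize
# direct fit: image corners of board from both cameras, refined by cloud
W=np.load("/tmp/top0.npz")["W"];C=np.load("/tmp/top0_C.npy",allow_pickle=True)
im=cv2.imread("pics/top0.png")
z=W[...,2];m=np.zeros(z.shape,bool);m[165:285,200:360]=True
m&=(z>.011)&(z<.025)
m=cv2.morphologyEx(m.astype(np.uint8),cv2.MORPH_OPEN,np.ones((3,3)))
n,l,s,_=cv2.connectedComponentsWithStats(m)
print(s)
P=W[(m>0)][:,:2]
# keep those in largest rect
r=cv2.minAreaRect(P.astype(np.float32)*1000);print(r)
top=W[(z>.08)&(z<.095)];
# loose half top + fixed top: whitish
for nm,(u0,u1,v0,v1) in dict(loose=(225,275,180,230),fixed=(284,350,190,250)).items():
    s=W[v0:v1,u0:u1];q=s[(s[...,2]>.082)&(s[...,2]<.094)]
    print(nm,len(q),np.median(q,0),cv2.minAreaRect(q[:,:2].astype(np.float32)*1000))
W2=np.load("/tmp/scene0.npz")["W"]
s=W2[120:260,125:315];zz=s[...,2];q=s[(zz>.012)&(zz<.024)];print(np.median(q,0),cv2.minAreaRect(q[:,:2].astype(np.float32)*1000))
```

```text
[[     0      0    512    384 194035]
 [   215    179     26     44    722]
 [   266    191     29     45    883]
 [   294    190     59     36    428]
 [   283    227     64     30    540]]
((528.8380126953125, 8.287948608398438), (360.6346740722656, 150.99462890625), 74.7702407836914)
loose 1281 [0.55138294 0.09278272 0.08720509] ((550.897216796875, 87.21073913574219), (89.97240447998047, 110.05580139160156), 74.98651885986328)
fixed 1457 [ 0.51093248 -0.06413996  0.08731598] ((506.2431640625, -73.64067077636719), (129.8890380859375, 110.69558715820312), 74.83987426757812)
[0.54936388 0.01887407 0.01750806] ((341.4872741699219, 65.19773864746094), (450.86993408203125, 600.6983642578125), 84.0866928100586)
```

```bash
cat >> h.py <<'E'
YAW=np.radians(74.85);O=np.array([.5288,.0083,0.])
Rf=Ro.from_euler('z',YAW).as_matrix()
def f2w(p): return O+Rf@np.array(p,float)
def w2f(P): return (np.array(P)-O)@Rf
def toolR(pitch=0):
    # tool x down, tool y = s*fixture y ; tilt about fixture y
    pass
def status():
    s=robot.sense();R=Ro.from_euler('xyz',s["eef_rot"]).as_matrix()
    print("t",round(s["time_s"],2),"tcp fix",np.round(w2f(s["tcp_pos"])*1000,1),"axes fix cols",np.round(Rf.T@R,3).tolist(),"F fix",np.round(Rf.T@s["wrist_force"],1),"w",round(s["width"],4));print("q",np.round(s["q"],2))
    return s,R
def delta(pfix,Rtarget_fix=None):
    """cm shift in tool axes + rotvec to reach fixture pose (pfix in mm)"""
    s=robot.sense();R=Ro.from_euler('xyz',s["eef_rot"]).as_matrix()
    d=R.T@(f2w(np.array(pfix)/1000)-s["tcp_pos"])*100
    rv=np.zeros(3)
    if Rtarget_fix is not None: rv=Ro.from_matrix(R.T@Rf@Rtarget_fix).as_rotvec()
    print("delta",np.round(d,2),np.round(rv,3));return d,rv
def RT(sy,tilt=0):
    # tool x: down, rotated by tilt about fixture y (tilt>0: fingertips towards +x)
    x=np.array([np.sin(tilt),0,-np.cos(tilt)]);y=np.array([0,sy,0.]);return np.column_stack([x,y,np.cross(x,y)])
E
python3 - <<'E'
from h import *
status()
for sy in(1,-1): delta([220,0,200],RT(sy))
for fn in("top0","scene0"):
    d=np.load(f"/tmp/{fn}.npz");W=w2f(d["W"].reshape(-1,3))*1000;im=d["im"].reshape(-1,3).astype(int)
    b,g,r=im.T
    near=(np.abs(W[:,1])<70)&(np.abs(W[:,0])<200)&(W[:,2]>95)
    yel=near&(r>110)&(g>90)&(b<60); red=near&(r>100)&(g<50)&(b<60); gr=near&(W[:,2]>125)&(abs(r-b)<30)
    for nm,m in(("yel",yel),("red",red),("grey",gr)):
        q=W[m];print(fn,nm,len(q));
        if len(q)>3:
            q=q[np.argsort(q[:,2])]
            for c in np.array_split(q,6): print("   ",np.round(np.median(c,0),1) if len(c) else "")
    ke=(np.abs(W[:,1])<25)&(W[:,0]>38)&(W[:,0]<100)&(W[:,2]>92)&(W[:,2]<125)
    q=W[ke];print("keeper",len(q),np.round(np.percentile(q,[2,50,98],axis=0),1) if len(q) else "")
    if len(q):
      for zz in range(92,112,3):
        k=q[(q[:,2]>=zz)&(q[:,2]<zz+3)]
        if len(k): print(zz,len(k),np.round(k.min(0),1),np.round(k.max(0),1))
E
```

```text
t 0.65 tcp fix [428.7 500.5 231.3] axes fix cols [[-0.0, 1.0, -0.013], [-0.0, -0.013, -1.0], [-1.0, -0.0, 0.0]] F fix [ 0.3  0.3 -0.3] w 0.0857
q [-1.33  0.71 -0.03  1.48  0.02  0.95 -0.08]
delta [  3.13 -20.2   50.33] [-1.584 -0.     0.   ]
delta [  3.13 -20.2   50.33] [1.557 0.    0.   ]
top0 yel 82
    [-89.7   0.3 233.7]
    [-95.7   1.1 239.7]
    [-101.3    1.3  245. ]
    [-107.9    0.9  251.4]
    [-113.8    1.6  254.9]
    [-114.3    1.7  257.5]
top0 red 12
    [-1.175e+02  1.000e-01  1.870e+02]
    [-115.6   -1.9  188.5]
    [-116.2    1.5  189.2]
    [-115.8  -10.4  189.6]
    [-115.9   11.2  190.4]
    [-114.9   12.6  191.3]
top0 grey 177
    [-78.5   7.2 130.4]
    [-81.   20.2 150.7]
    [-82.4  11.8 206.3]
    [-86.3   4.4 217.4]
    [-85.2  -4.9 219.3]
    [-85.5   2.3 221.1]
keeper 106 [[ 41.3 -17.5  92.2]
 [ 65.7  -1.5 104.8]
 [ 74.8  16.2 108.9]]
92 10 [ 38.  -17.4  92.1] [57.9 15.5 94.5]
98 1 [ 67.6   2.6 100.6] [ 67.6   2.6 100.6]
101 27 [ 58.4 -18.9 101. ] [ 75.   16.8 103.9]
104 55 [ 58.4 -18.2 104. ] [ 74.9  16.8 106.9]
107 13 [ 58.2 -16.7 107.1] [ 73.6  11.4 109.4]
scene0 yel 130
    [-87.4  -5.5 219.4]
    [-92.2  -5.2 234.7]
    [-99.7  -4.8 241.6]
    [-105.9   -5.1  249.1]
    [-114.    -5.   254.2]
    [-115.3   -4.2  258.6]
scene0 red 122
    [-81.4  -7.9 135.5]
    [-97.5 -12.8 161.1]
    [-103.1  -11.5  172.5]
    [-107.8  -12.2  180.2]
    [-113.7  -10.6  186.7]
    [-114.7   -6.8  188.8]
scene0 grey 349
    [-81.2 -18.1 130.8]
    [-83.  -33.9 146. ]
    [-83.9 -34.3 164.7]
    [-84.9 -33.7 185.7]
    [-84.8 -35.3 206.8]
    [-85.7  -5.9 219. ]
keeper 123 [[ 59.4 -20.3  93. ]
 [ 67.   -7.1 105.3]
 [ 76.2  15.8 107.8]]
92 6 [ 42.1 -19.1  92.1] [67.6  0.8 93.7]
95 5 [ 59.4 -20.1  95.7] [67.7 12.4 97.5]
98 7 [ 59.4 -20.3  98.7] [ 76.3 -17.9 101. ]
101 15 [ 59.4 -21.5 101.4] [ 76.4   9.  104. ]
104 80 [ 59.6 -20.5 104.3] [ 76.4  17.  107. ]
107 10 [ 59.4 -16.2 107.2] [ 73.3   6.9 108.5]
```

Fit results, in fixture mm: the board, fixed half and loose half agree on a yaw of 74.85°. The loose half's gap is about 57 and the keeper lip edge is at x≈75.5. The lever is at about 1.08 rad, the bar at (-85,217) and the tongue point at about (-108,242). I'll start by moving behind the outer end.

Request:
move_arm --rows '[[[0, -27.6, 50.4, 1.557, 0, 0, 1], [0, -27.6, 50.4, 1.557, 0, 0, 1], [0, -27.6, 50.4, 1.557, 0, 0, 1], [0, -27.6, 50.4, 1.557, 0, 0, 1], [0, -27.6, 50.4, 1.557, 0, 0, 1], [0, -27.6, 50.4, 1.557, 0, 0, 1], [0, -27.6, 50.4, 1.557, 0, 0, 1], [0, -27.6, 50.4, 1.557, 0, 0, 1], [0, -27.6, 50.4, 1.557, 0, 0, 1], [0, -27.6, 50.4, 1.557, 0, 0, 1], [0, -27.6, 50.4, 1.557, 0, 0, 1], [0, -27.6, 50.4, 1.557, 0, 0, 1], [0, -27.6, 50.4, 1.557, 0, 0, 1], [0, -27.6, 50.4, 1.557, 0, 0, 1]]]'

```text
time_s: 2.4
tcp_pos: [0.5664, 0.1499, 0.2315]
eef_rot: [2.621, 1.571, 0.788]
wrist_force: [-0.0, 0.9, 1.0]
width: 0.0004
```

Run:
```python
from h import *
status(); delta([148,0,55],RT(-1))
```

```text
t 2.4 tcp fix [146.5   0.7 231.5] axes fix cols [[0.0, 0.001, -1.0], [-0.0, -1.0, -0.001], [-1.0, 0.0, -0.0]] F fix [0.8 0.3 1. ] w 0.0004
q [-0.48  0.75  0.35  1.45 -0.28  0.99 -0.33]
delta [17.65  0.07 -0.15] [ 0.001 -0.    -0.   ]
```

Request:
move_arm --rows '[[[5, 0.1, -0.2, 0, 0, 0, 1], [11, 0.1, -0.2, 0, 0, 0, 1], [16, 0.1, -0.2, 0, 0, 0, 1], [17.6, 0.1, -0.2, 0, 0, 0, 1], [17.6, 0.1, -0.2, 0, 0, 0, 1], [17.6, 0.1, 0.5, 0, 0, 0, 1], [17.6, 0.1, 1.3, 0, 0, 0, 1], [17.6, 0.1, 2.1, 0, 0, 0, 1], [17.6, 0.1, 2.9, 0, 0, 0, 1], [17.6, 0.1, 3.7, 0, 0, 0, 1], [17.6, 0.1, 4.5, 0, 0, 0, 1], [17.6, 0.1, 5.2, 0, 0, 0, 1], [17.6, 0.1, 5.6, 0, 0, 0, 1], [17.6, 0.1, 5.9, 0, 0, 0, 1]]]'

```text
time_s: 4.15
tcp_pos: [0.5519, 0.0926, 0.0554]
eef_rot: [-3.001, 1.571, 1.448]
wrist_force: [0.7, 1.1, 1.5]
width: 0.0001
```

Run:
```python
from h import *
status(); im,W,C=grab("top","top1")
s=W[165:265,225:300];q=s[(s[...,2]>.082)&(s[...,2]<.094)]; qf=w2f(q)*1000
print(cv2.minAreaRect(q[:,:2].astype(np.float32)*1000), np.percentile(qf,[1,99],axis=0))
b=cv2.resize(im[165:285,200:360],None,fx=4,fy=4,interpolation=cv2.INTER_CUBIC);cv2.imwrite("pics/b2.png",b)
```

```text
t 4.15 tcp fix [87.4 -0.3 55.4] axes fix cols [[0.0, 0.001, -1.0], [0.0, -1.0, -0.001], [-1.0, -0.0, -0.0]] F fix [ 1.3 -0.3  1.5] w 0.0001
q [-0.33  0.96  0.21  1.71 -0.35  0.51 -0.16]
((526.2352905273438, -1.6317253112792969), (69.62850952148438, 119.67156982421875), 82.74292755126953) [[-46.52454434 -52.24690097  82.49571414]
 [ 29.03411195  54.11306919  92.65243179]]
```

View pics/b2.png

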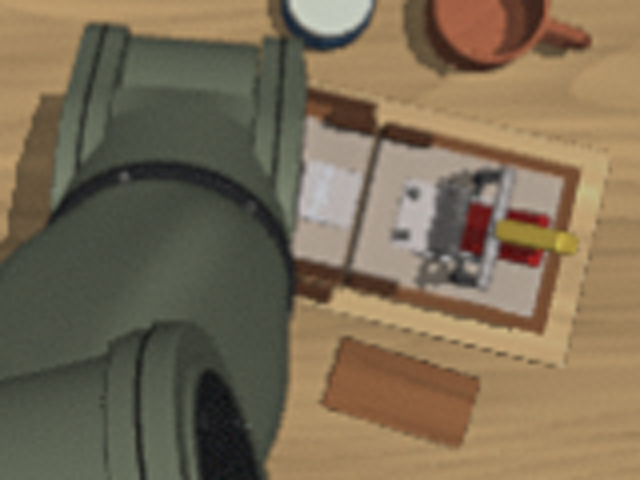

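The loose half is almost against the fixed one; only a thin dark seam is left at crop (362,205). I'll press on gently until contact.

Request:
move_arm --rows '[[[0, 0, 0.3, 0, 0, 0, 1], [0, 0, 0.5, 0, 0, 0, 1], [0, 0, 0.7, 0, 0, 0, 1], [0, 0, 0.8, 0, 0, 0, 1], [0, 0, 0.9, 0, 0, 0, 1]]]'

```text
time_s: 4.82
tcp_pos: [0.5504, 0.0869, 0.0555]
eef_rot: [2.949, 1.566, 1.118]
wrist_force: [8.5, 26.0, -4.4]
width: -0.0001
```

Run:
```python
from h import *
status()
```

```text
t 4.83 tcp fix [81.5 -0.3 55.5] axes fix cols [[0.005, 0.004, -1.0], [-0.001, -1.0, -0.004], [-1.0, 0.001, -0.005]] F fix [27.3 -1.4 -4.4] w -0.0001
q [-0.31  0.95  0.2   1.72 -0.35  0.5  -0.15]
```

Request:
move_arm --rows '[[[0, 0, -0.5, 0, 0, 0, 1], [0, 0, -1.2, 0, 0, 0, 1], [-5, 0, -1.2, 0, 0, 0, 1], [-11, 0, -1.2, 0, 0, 0, 1], [-17, 0, -1, 0, 0, 0, -1], [-22, 0, 1, 0, 0, 0, -1], [-24.5, 0, 5, 0, 0, 0, -1], [-24.5, 0, 10, 0, 0, 0, -1], [-24.5, 0, 15, 0, 0, 0, -1], [-24.5, 0, 19, 0, 0, 0, -1], [-24.5, 0, 19, 0, 0, 0, -1], [-24.5, 0, 19, 0, 0, 0, -1]]]'

```text
time_s: 6.32
tcp_pos: [0.5011, -0.0971, 0.2996]
eef_rot: [3.02, 1.566, 1.189]
wrist_force: [-0.7, 0.9, 0.3]
width: 0.0854
```

Run:
```python
from h import *
status(); delta([-108,0.5,224],RT(-1))
im,W,C=grab("wrist","w1")
Wf=w2f(W.reshape(-1,3)).reshape(W.shape)*1000
b,g,r=[im[...,i].astype(int) for i in range(3)]
m=(r>110)&(g>90)&(b<60)&(Wf[...,2]>200)
q=Wf[m];print(len(q),np.percentile(q,[3,50,97],axis=0) if len(q) else "")
im,W,C=grab("top","top2")
s=W[165:265,225:320];q=w2f(s.reshape(-1,3))*1000
q=q[(q[:,2]>82)&(q[:,2]<94)];print(np.percentile(q,[1,99],axis=0))
cv2.imwrite("pics/b3.png",cv2.resize(im[165:285,200:360],None,fx=4,fy=4,interpolation=cv2.INTER_CUBIC))
```

```text
t 6.33 tcp fix [-109.    -0.8  299.6] axes fix cols [[0.005, 0.004, -1.0], [-0.001, -1.0, -0.004], [-1.0, 0.001, -0.005]] F fix [0.7 0.9 0.3] w 0.0854
q [-0.06  0.55  0.34  1.61 -0.21  1.02  0.09]
delta [ 7.56 -0.13 -0.06] [ 0.004 -0.005 -0.001]
865 [[-124.53352751   -4.67696153  229.74671182]
 [-103.54663745    0.5447511   247.93841014]
 [ -87.36147109    5.84189578  260.2655543 ]]
[[ -97.34706666 -108.43507243   82.68635774]
 [  68.54022836   54.21343647   92.81977086]]
```

View pics/w1.png

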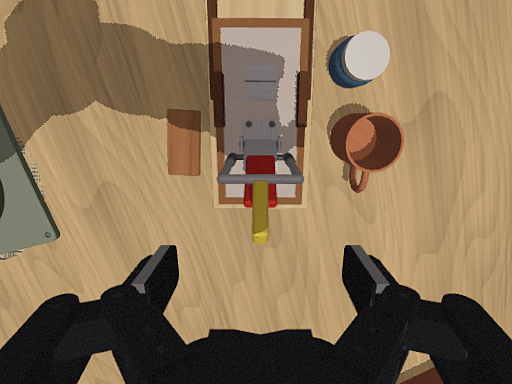

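View pics/b3.png

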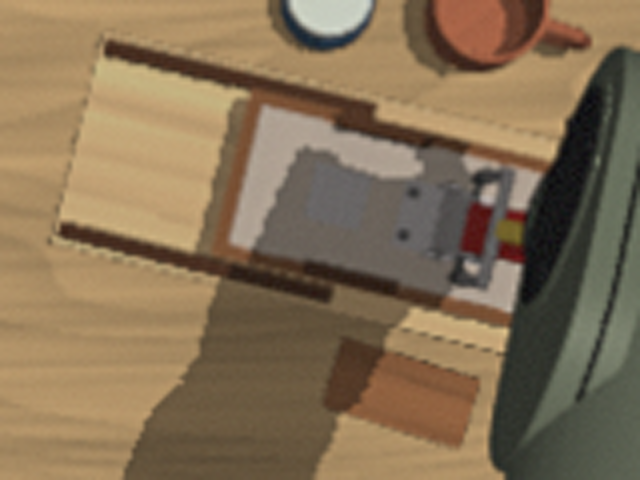

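The wrist view shows the tongue centred between the jaws at (262,210), and the half is shut. Now I'll descend and pinch.

Request:
move_arm --rows '[[[3, -0.1, 0, 0, 0, 0, -1], [6, -0.1, 0, 0, 0, 0, -1], [7.5, -0.1, 0, 0, 0, 0, -1], [7.5, -0.1, 0, 0, 0, 0, 1], [7.5, -0.1, 0, 0, 0, 0, 1], [7.5, -0.1, 0, 0, 0, 0, 1], [7.5, -0.1, 0, 0, 0, 0, 1], [7.5, -0.1, 0, 0, 0, 0, 1], [7.5, -0.1, 0, 0, 0, 0, 1]]]' --squeeze 30

```text
time_s: 7.55
tcp_pos: [0.5007, -0.0963, 0.2248]
eef_rot: [2.777, 1.566, 0.946]
wrist_force: [2.1, -1.6, 6.0]
width: 0.0116
```

Run:
```python
from h import *
status()
# planned path: grasp point = tongue; config (t,e)
def tongue(t,e):
    pin=np.array([-70,102])+20*np.array([-np.cos(t-.22),np.sin(t-.22)])
    bar=pin+100*np.array([np.cos(e),np.sin(e)])
    return pin,bar,bar+34*np.array([np.cos(e+.7),np.sin(e+.7)])
for t,e in [(1.08,1.6),(1.3,1.45),(1.6,1.3),(1.9,1.1),(1.9,.8),(1.9,.5),(1.9,.2),(1.9,0),(1.9,-.2),(1.9,-.27)]:
    p,b,g=tongue(t,e);print(t,e,np.round(b),np.round(g,1),"tcp",np.round([g[0],g[1]-19],1))
im,W,C=grab("wrist","w2")
im,W,C=grab("scene","s2")
cv2.imwrite("pics/s2c.png",cv2.resize(im[60:260,80:315],None,fx=3,fy=3,interpolation=cv2.INTER_CUBIC))
```

```text
t 7.55 tcp fix [-1.083e+02 -2.000e-01  2.248e+02] axes fix cols [[0.005, 0.005, -1.0], [-0.002, -1.0, -0.005], [-1.0, 0.002, -0.005]] F fix [-1.  -2.4  6. ] w 0.0116
q [-0.04  0.64  0.3   1.74 -0.25  0.8   0.13]
1.08 1.6 [-86. 217.] [-108.6  242.5] tcp [-108.6  223.5]
1.3 1.45 [-67. 219.] [-86.  247.4] tcp [-86.  228.4]
1.6 1.3 [-47. 218.] [-61.2 248.9] tcp [-61.2 229.9]
1.9 1.1 [-22. 211.] [-30.2 244.1] tcp [-30.2 225.1]
1.9 0.8 [  2. 194.] [  4.3 227.5] tcp [  4.3 208.5]
1.9 0.5 [ 20. 170.] [ 32.3 201.5] tcp [ 32.3 182.5]
1.9 0.2 [ 30. 142.] [ 51.3 168.4] tcp [ 51.3 149.4]
1.9 0 [ 32. 122.] [ 58.2 143.8] tcp [ 58.2 124.8]
1.9 -0.2 [ 30. 102.] [ 60.  118.3] tcp [60.  99.3]
1.9 -0.27 [29. 95.] [ 59.5 109.4] tcp [59.5 90.4]
```

View pics/s2c.png

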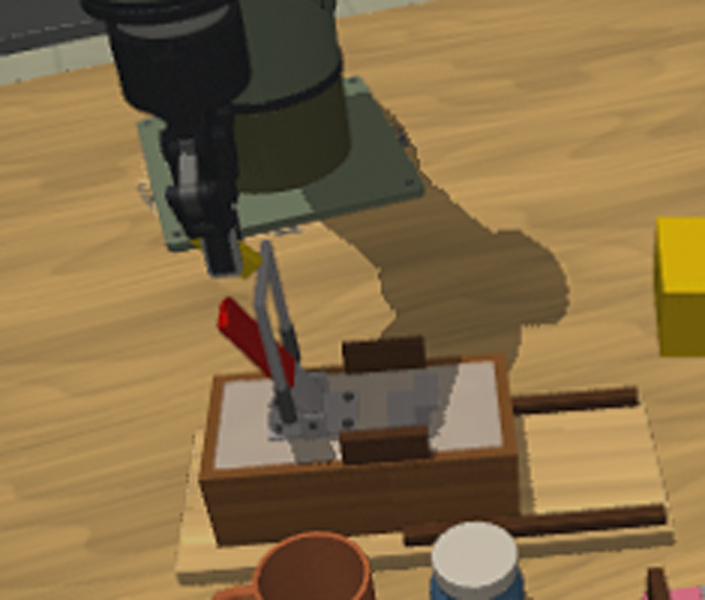

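Run:
```python
from h import *
def tongue(t,e):
    pin=np.array([-70,102])+20*np.array([-np.cos(t-.22),np.sin(t-.22)])
    bar=pin+100*np.array([np.cos(e),np.sin(e)])
    return pin,bar,bar+34*np.array([np.cos(e+.7),np.sin(e+.7)])
K=np.array([(1.08,1.6),(1.2,1.3),(1.4,1.0),(1.6,.75),(1.75,.5),(1.87,.3),(1.9,.1),(1.9,-.1),(1.9,-.22)])
s=robot.sense();R=Ro.from_euler('xyz',s["eef_rot"]).as_matrix()
x=np.linspace(0,8,25)
for xi in x:
    t,e=[np.interp(xi,np.arange(9),K[:,j]) for j in(0,1)]
    p,b,g=tongue(t,e)
    d=R.T@(f2w(np.array([g[0],0,g[1]-18.5])/1000)-s["tcp_pos"])*100
    print(round(t,2),round(e,2),np.round(b),np.round(d,2))
```

```text
1.08 1.6 [-86. 217.] [ 0.09 -0.02  0.03]
1.12 1.5 [-75. 217.] [-0.15 -0.02 -1.29]
1.16 1.4 [-65. 217.] [-0.26 -0.01 -2.63]
1.2 1.3 [-54. 215.] [-0.24 -0.   -3.98]
1.27 1.2 [-44. 213.] [-0.11  0.   -5.35]
1.33 1.1 [-33. 209.] [ 0.15  0.01 -6.71]
1.4 1.0 [-24. 205.] [ 0.54  0.02 -8.03]
1.47 0.92 [-16. 200.] [ 0.95  0.02 -9.12]
1.53 0.83 [ -8. 195.] [  1.45   0.03 -10.17]
1.6 0.75 [ -1. 190.] [  2.03   0.03 -11.17]
1.65 0.67 [  6. 184.] [  2.7    0.03 -12.08]
1.7 0.58 [ 12. 177.] [  3.43   0.04 -12.94]
1.75 0.5 [ 17. 170.] [  4.24   0.04 -13.74]
1.79 0.43 [ 21. 164.] [  4.92   0.04 -14.32]
1.83 0.37 [ 24. 158.] [  5.64   0.04 -14.86]
1.87 0.3 [ 27. 151.] [  6.4    0.04 -15.35]
1.88 0.23 [ 29. 145.] [  7.17   0.04 -15.73]
1.89 0.17 [ 31. 138.] [  7.97   0.04 -16.05]
1.9 0.1 [ 32. 132.] [  8.78   0.04 -16.33]
1.9 0.03 [ 32. 125.] [  9.61   0.04 -16.52]
1.9 -0.03 [ 32. 119.] [ 10.45   0.04 -16.66]
1.9 -0.1 [ 32. 112.] [ 11.3    0.04 -16.75]
1.9 -0.14 [ 31. 108.] [ 11.81   0.04 -16.77]
1.9 -0.18 [ 31. 104.] [ 12.33   0.04 -16.78]
1.9 -0.22 [ 30. 100.] [ 12.84   0.04 -16.76]
```

First half of the arc, then a check.

Request:
move_arm --rows '[[[-0.15, 0, -1.3, 0, 0, 0, 1], [-0.25, 0, -2.6, 0, 0, 0, 1], [-0.25, 0, -4, 0, 0, 0, 1], [-0.1, 0, -5.35, 0, 0, 0, 1], [0.15, 0, -6.7, 0, 0, 0, 1], [0.55, 0, -8, 0, 0, 0, 1], [0.95, 0, -9.1, 0, 0, 0, 1], [1.45, 0, -10.2, 0, 0, 0, 1], [2, 0, -11.2, 0, 0, 0, 1], [2.7, 0, -12.1, 0, 0, 0, 1], [3.4, 0, -12.9, 0, 0, 0, 1], [4.2, 0, -13.7, 0, 0, 0, 1], [4.2, 0, -13.7, 0, 0, 0, 1]]]'

```text
time_s: 9.28
tcp_pos: [0.5359, 0.0369, 0.1828]
eef_rot: [2.922, 1.566, 1.093]
wrist_force: [2.3, -1.6, -1.4]
width: 0.0116
```

Run:
```python
from h import *
status()
im,W,C=grab("scene","s3")
cv2.imwrite("pics/s3c.png",cv2.resize(im[60:260,80:315],None,fx=3,fy=3,interpolation=cv2.INTER_CUBIC))
Wf=w2f(W.reshape(-1,3)).reshape(W.shape)*1000
b,g,r=[im[...,i].astype(int) for i in range(3)]
near=(abs(Wf[...,1])<50)&(abs(Wf[...,0])<200)
for m in ((r>110)&(g>90)&(b<60)&(Wf[...,2]>120)&near,(r>100)&(g<50)&(b<60)&near&(Wf[...,2]>95)):
    q=Wf[m];print(len(q),np.round(np.percentile(q,[3,50,97],axis=0)) if len(q) else "")
```

```text
t 9.28 tcp fix [ 29.5   0.6 182.8] axes fix cols [[0.005, 0.006, -1.0], [-0.001, -1.0, -0.006], [-1.0, 0.001, -0.005]] F fix [-1.  -2.6 -1.4] w 0.0116
q [-0.29  0.74  0.3   1.7  -0.31  0.75 -0.09]
45 [[-79. -27. 160.]
 [ 11.  -6. 191.]
 [ 76.   1. 397.]]
41 [[-83. -17. 196.]
 [-79.  -4. 200.]
 [-76.   9. 201.]]
```

View pics/s3c.png

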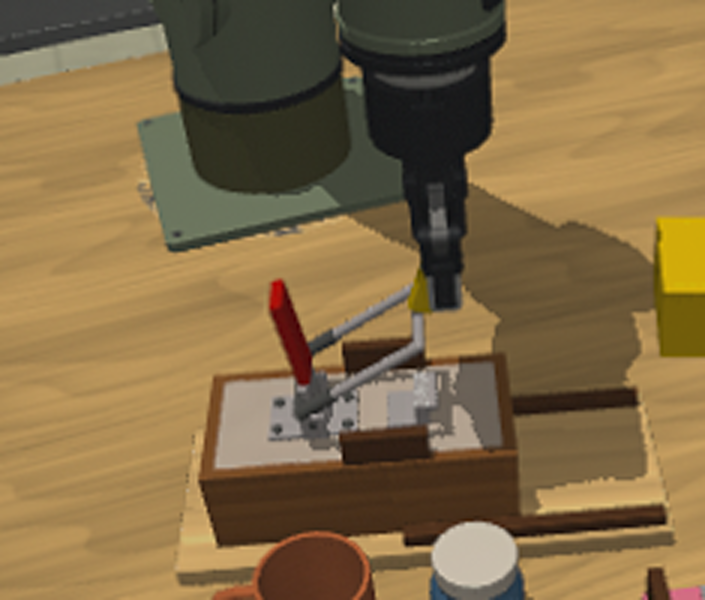

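The lever is at about 1.5 rad instead of the planned 1.75, so the pinch is about 5 mm farther out on the tongue than nominal. I'll replan the second half with a 39 mm pinch distance.

Run:
```python
from h import *
def tongue(t,e,L=38.5):
    pin=np.array([-70,102])+20*np.array([-np.cos(t-.22),np.sin(t-.22)])
    bar=pin+100*np.array([np.cos(e),np.sin(e)])
    return pin,bar,bar+L*np.array([np.cos(e+.7),np.sin(e+.7)])
K=np.array([(1.55,.5),(1.75,.4),(1.87,.3),(1.9,.1),(1.9,-.1),(1.9,-.22),(1.9,-.26)])
s=robot.sense();R=Ro.from_euler('xyz',s["eef_rot"]).as_matrix()
for xi in np.linspace(0,6,19):
    t,e=[np.interp(xi,np.arange(len(K)),K[:,j]) for j in(0,1)]
    p,b,g=tongue(t,e)
    tc=np.array([g[0],0,g[1]-19])
    d=R.T@(f2w(tc/1000)-s["tcp_pos"])*100
    print(round(t,2),round(e,2),np.round(b),np.round(tc),np.round(d,2))
```

```text
1.55 0.5 [ 13. 169.] [ 27.   0. 186.] [-0.31  0.04  0.22]
1.62 0.47 [ 16. 167.] [ 31.   0. 183.] [ 0.01  0.05 -0.18]
1.68 0.43 [ 19. 164.] [ 35.   0. 180.] [ 0.35  0.05 -0.57]
1.75 0.4 [ 21. 161.] [ 39.   0. 176.] [ 0.7   0.05 -0.95]
1.79 0.37 [ 23. 158.] [ 42.   0. 173.] [ 1.07  0.05 -1.27]
1.83 0.33 [ 25. 155.] [ 45.   0. 169.] [ 1.45  0.05 -1.57]
1.87 0.3 [ 27. 151.] [ 48.   0. 165.] [ 1.84  0.05 -1.86]
1.88 0.23 [ 29. 145.] [ 52.   0. 157.] [ 2.63  0.05 -2.27]
1.89 0.17 [ 31. 138.] [ 56.   0. 149.] [ 3.45  0.05 -2.62]
1.9 0.1 [ 32. 132.] [ 59.   0. 140.] [ 4.29  0.05 -2.91]
1.9 0.03 [ 32. 125.] [ 61.   0. 132.] [ 5.14  0.05 -3.13]
1.9 -0.03 [ 32. 119.] [ 62.   0. 123.] [ 6.    0.05 -3.29]
1.9 -0.1 [ 32. 112.] [ 63.   0. 115.] [ 6.87  0.05 -3.39]
1.9 -0.14 [ 31. 108.] [ 64.   0. 109.] [ 7.4   0.05 -3.43]
1.9 -0.18 [ 31. 104.] [ 64.   0. 104.] [ 7.93  0.05 -3.44]
1.9 -0.22 [ 30. 100.] [64.  0. 99.] [ 8.45  0.05 -3.43]
1.9 -0.23 [29. 99.] [64.  0. 97.] [ 8.63  0.05 -3.42]
1.9 -0.25 [29. 97.] [64.  0. 95.] [ 8.8   0.05 -3.42]
1.9 -0.26 [29. 96.] [64.  0. 94.] [ 8.98  0.05 -3.4 ]
```

Request:
move_arm --rows '[[[0, 0, -0.2, 0, 0, 0, 1], [0.35, 0, -0.6, 0, 0, 0, 1], [0.7, 0, -0.95, 0, 0, 0, 1], [1.45, 0, -1.6, 0, 0, 0, 1], [1.85, 0, -1.9, 0, 0, 0, 1], [2.6, 0, -2.3, 0, 0, 0, 1], [3.45, 0, -2.6, 0, 0, 0, 1], [4.3, 0, -2.9, 0, 0, 0, 1], [4.7, 0, -3, 0, 0, 0, 1], [4.7, 0, -3, 0, 0, 0, 1]]]'

```text
time_s: 10.58
tcp_pos: [0.5439, 0.0662, 0.1362]
eef_rot: [2.91, 1.565, 1.08]
wrist_force: [1.8, 2.3, 2.2]
width: 0.0115
```

Run:
```python
from h import *
status()
im,W,C=grab("scene","s4")
cv2.imwrite("pics/s4c.png",cv2.resize(im[60:260,80:315],None,fx=3,fy=3,interpolation=cv2.INTER_CUBIC))
Wf=w2f(W.reshape(-1,3)).reshape(W.shape)*1000
b,g,r=[im[...,i].astype(int) for i in range(3)]
near=(abs(Wf[...,1])<50)&(abs(Wf[...,0])<200)
m=(r>100)&(g<50)&(b<60)&near&(Wf[...,2]>95)
q=Wf[m];print(len(q),np.round(np.percentile(q,[3,50,97],axis=0)) if len(q) else "")
q=q[np.argsort(q[:,2])]
for c in np.array_split(q,5): print(np.round(np.median(c,0)))
m=(abs(r-b)<35)&(r>60)&near&(Wf[...,2]>95)&(Wf[...,0]>-20)&(Wf[...,0]<50)
q=Wf[m&(abs(Wf[...,1])>24)&(abs(Wf[...,1])<40)];print(len(q));q=q[np.argsort(q[:,0])]
for c in np.array_split(q,6): print(np.round(np.median(c,0)))
```

```text
t 10.57 tcp fix [ 59.8   0.6 136.2] axes fix cols [[0.005, 0.005, -1.0], [-0.001, -1.0, -0.005], [-1.0, 0.001, -0.005]] F fix [ 2.7 -1.1  2.2] w 0.0115
q [-0.32  0.82  0.28  1.71 -0.34  0.66 -0.11]
53 [[-64. -18. 165.]
 [-58.  -9. 199.]
 [-53.   9. 201.]]
[-63. -16. 175.]
[-56.   5. 198.]
[-56.  -6. 199.]
[-57.  -5. 200.]
[-58.  -2. 201.]
590
[ -6. -32. 133.]
[ 12. -32. 490.]
[ 21. -32. 491.]
[ 28. -33. 485.]
[ 37. -33. 482.]
[ 45. -33. 481.]
```

View pics/s4c.png

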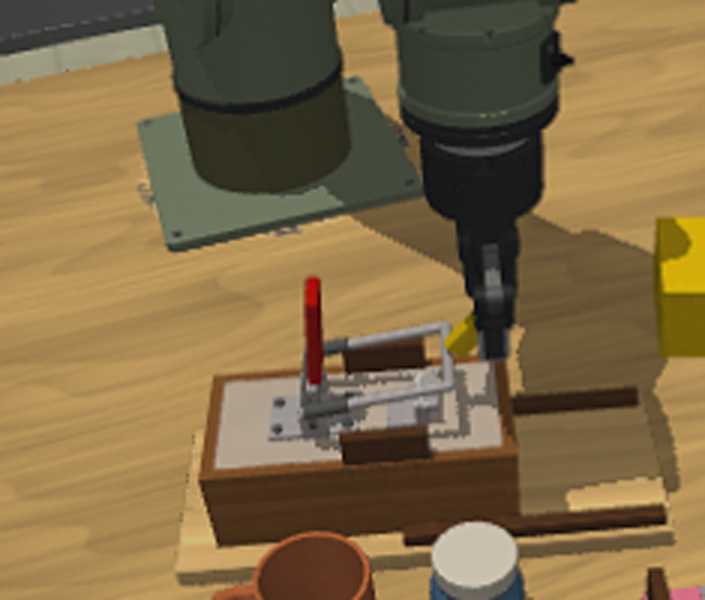

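Run:
```python
from h import *
d=np.load("/tmp/s4.npz");im=d["im"];W=d["W"];Wf=w2f(W.reshape(-1,3)).reshape(W.shape)*1000
for ys in((-30,-12),(12,34)):
    m=(Wf[...,1]>ys[0])&(Wf[...,1]<ys[1])&(Wf[...,0]>0)&(Wf[...,0]<50)&(Wf[...,2]>112)&(Wf[...,2]<160)
    q=Wf[m];q=q[np.argsort(q[:,0])];print(len(q))
    for c in np.array_split(q,6): print(np.round(np.median(c,0),1))
```

```text
23
[ 25.9 -23.3 139.4]
[ 27.  -21.7 138.7]
[ 28.1 -21.2 139.4]
[ 29.9 -24.4 138.9]
[ 31.1 -18.8 137.6]
[ 32.2 -14.7 135.2]
60
[  2.2  28.9 134.6]
[  8.7  27.8 134.6]
[ 14.8  28.6 135.5]
[ 20.5  29.  136.2]
[ 25.4  25.4 138.3]
[ 29.   25.4 139.5]
```

Request:
move_arm --rows '[[[0.4, 0, -0.4, 0, 0, 0, 1], [1, 0, -0.6, 0, 0, 0, 1], [1.6, 0, -0.7, 0, 0, 0, 1], [2.2, 0, -0.75, 0, 0, 0, 1], [2.7, 0, -0.75, 0, 0, 0, 1], [3.1, 0, -0.75, 0, 0, 0, 1], [3.1, 0, -0.75, 0, 0, 0, 1]]]'

```text
time_s: 11.5
tcp_pos: [0.5459, 0.0738, 0.1052]
eef_rot: [2.936, 1.565, 1.106]
wrist_force: [3.2, 2.7, 1.7]
width: 0.0114
```

Run:
```python
from h import *
status()
im,W,C=grab("scene","s5")
cv2.imwrite("pics/s5c.png",cv2.resize(im[130:240,120:280],None,fx=5,fy=5,interpolation=cv2.INTER_CUBIC)[:,:800])
Wf=w2f(W.reshape(-1,3)).reshape(W.shape)*1000
b,g,r=[im[...,i].astype(int) for i in range(3)]
m=(r>100)&(g<50)&(b<60)&(abs(Wf[...,1])<50)&(abs(Wf[...,0])<200)&(Wf[...,2]>95)
print(np.round(np.median(Wf[m],0)))
for ys in((-30,-12),(12,34)):
    m=(Wf[...,1]>ys[0])&(Wf[...,1]<ys[1])&(Wf[...,0]>0)&(Wf[...,0]<50)&(Wf[...,2]>96)&(Wf[...,2]<160)
    q=Wf[m];q=q[np.argsort(q[:,0])];print(len(q))
    for c in np.array_split(q,6): print(np.round(np.median(c,0),1))
```

```text
t 11.5 tcp fix [ 67.7   0.6 105.2] axes fix cols [[0.006, 0.006, -1.0], [-0.001, -1.0, -0.006], [-1.0, 0.001, -0.006]] F fix [ 3.5 -2.4  1.7] w 0.0114
q [-0.32  0.87  0.26  1.72 -0.36  0.6  -0.11]
[-49. -13. 196.]
36
[  5.1 -14.6 106.5]
[ 11.4 -14.9 105.5]
[ 17.7 -18.3 107.3]
[ 29.6 -22.5 117.1]
[ 31.8 -20.2 116.4]
[ 34.6 -19.3 114.6]
85
[  3.1  27.8 116.8]
[  9.1  26.8 114.3]
[ 14.1  27.2 114.5]
[ 20.   27.9 115.5]
[ 27.3  26.8 115.3]
[ 32.5  21.4 115.8]
```

View pics/s5c.png

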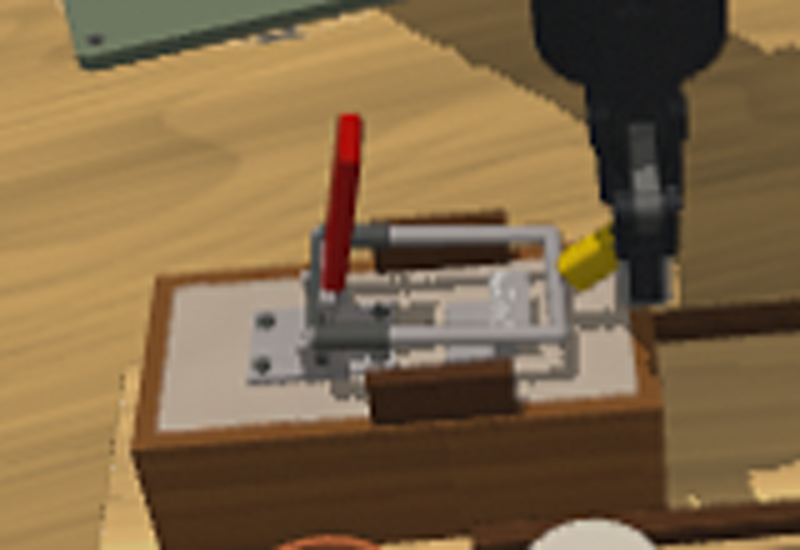

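The bar is at about (32,112), 13 mm beyond the lip edge, with the lever at about 1.8. I'll lower a little more and let go.

Request:
move_arm --rows '[[[0.5, 0, 0.1, 0, 0, 0, 1], [1, 0, 0.2, 0, 0, 0, 1], [1.1, 0, 0.2, 0, 0, 0, 1], [1.1, 0, 0.2, 0, 0, 0, -0.2], [1.1, 0, 0.2, 0, 0, 0, -0.2], [1.1, 0, 0.2, 0, 0, 0, -0.2], [1.1, 0, 0.2, 0, 0, 0, -0.2], [-3, 0, 0, 0, 0, 0, -0.2], [-9, 0, 0, 0, 0, 0, -0.2], [-15, 0, 0, 0, 0, 0, -0.2], [-15, 0, 0, 0, 0, 0, 1]]]'

```text
time_s: 12.92
tcp_pos: [0.5467, 0.0729, 0.2591]
eef_rot: [2.438, 1.56, 0.608]
wrist_force: [-0.3, 0.2, -0.5]
width: 0.0344
```

Run:
```python
from h import *
status()
im,W,C=grab("scene","s6")
cv2.imwrite("pics/s6c.png",cv2.resize(im[130:240,120:280],None,fx=5,fy=5,interpolation=cv2.INTER_CUBIC)[:,:800])
im2,W2,_=grab("wrist","w6")
for im,W in((im,W),(im2,W2)):
    Wf=w2f(W.reshape(-1,3)).reshape(W.shape)*1000
    b,g,r=[im[...,i].astype(int) for i in range(3)]
    m=(r>100)&(g<50)&(b<60)&(abs(Wf[...,1])<50)&(abs(Wf[...,0])<200)&(Wf[...,2]>95)
    q=Wf[m];print("red",len(q),np.round(np.percentile(q,[5,50,95],axis=0)) if len(q) else "")
    for ys in((-30,-21),(21,34)):
        m=(Wf[...,1]>ys[0])&(Wf[...,1]<ys[1])&(Wf[...,0]>0)&(Wf[...,0]<50)&(Wf[...,2]>91)&(Wf[...,2]<160)
        q=Wf[m];q=q[np.argsort(q[:,0])];print(len(q))
        for c in np.array_split(q,5): 
            if len(c): print(np.round(np.median(c,0),1))
```

```text
t 12.93 tcp fix [ 67.1  -0.4 259.1] axes fix cols [[0.008, 0.006, -1.0], [-0.007, -1.0, -0.006], [-1.0, 0.007, -0.008]] F fix [ 0.2  0.3 -0.5] w 0.0344
q [-0.38  0.66  0.37  1.55 -0.27  0.98 -0.19]
red 47 [[-60. -18. 170.]
 [-51.  -4. 198.]
 [-47.  10. 200.]]
13
[ 22.9 -21.5  95. ]
[ 25.1 -25.9  98.2]
[ 27.1 -28.3  97.2]
[ 28.2 -26.6  97.1]
[ 29.2 -25.7  96.2]
52
[  3.7  27.6 102.1]
[ 10.   28.5 100.7]
[ 16.8  27.4 100. ]
[23.  27.2 97.4]
[27.5 26.5 96.1]
red 5 [[-55. -15. 160.]
 [-53. -15. 173.]
 [-51.  16. 178.]]
96
[ 11.  -27.9 100.3]
[ 18.2 -27.9  99. ]
[ 23.3 -25.6  97.1]
[ 26.7 -25.5  97.5]
[ 28.9 -25.5  95.3]
135
[ 11.2  30.7 100.8]
[17.8 31.7 98.7]
[23.1 28.4 97.1]
[26.3 27.2 97.2]
[28.5 27.3 95.7]
```

View pics/s6c.png

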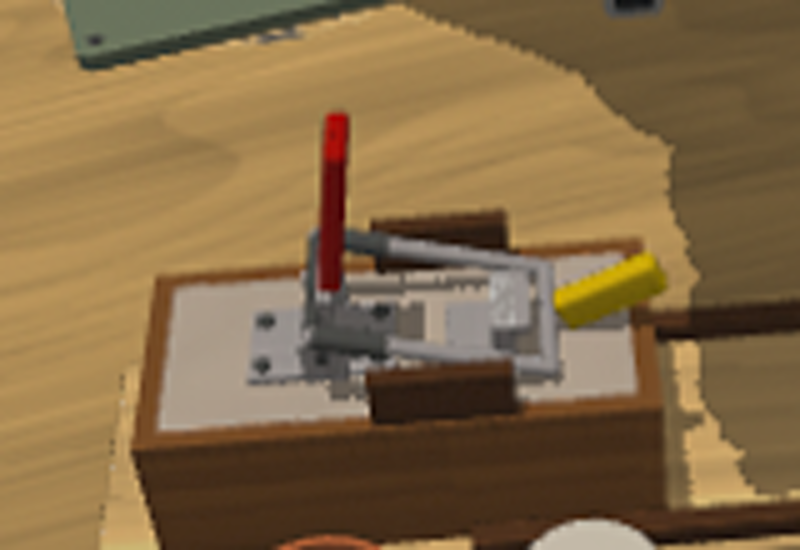

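View pics/w6.png

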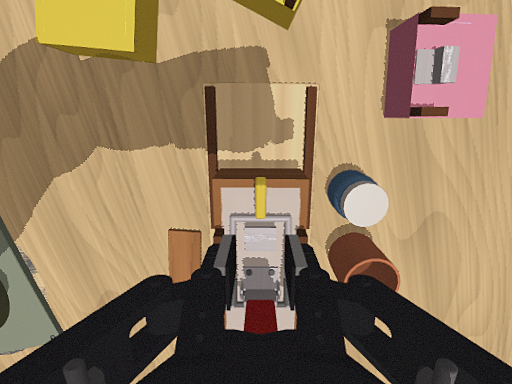

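The bar has dropped behind the keeper at about (27,93), below the lip top at 106. The lever is up at about 1.75 rad, so step 2 looks met. Next I'll bring the closed fingers to the lever's +x face.

Request:
move_arm --rows '[[[0, 0, 3, 0, 0, 0, 1], [0, 0, 7, 0, 0, 0, 1], [0, 0, 8.7, 0, 0, 0, 1], [3, 0, 8.7, 0, 0, 0, 1], [7, 0, 8.7, 0, 0, 0, 1], [8.2, 0, 8.7, 0, 0, 0, 1], [8.2, 0, 8.7, 0, 0, 0, 1]]]'

```text
time_s: 13.9
tcp_pos: [0.5232, -0.0104, 0.1726]
eef_rot: [3.094, 1.565, 1.265]
wrist_force: [-0.1, 0.2, 0.3]
width: -0.0001
```

Run:
```python
from h import *
status()
s=robot.sense();R=Ro.from_euler('xyz',s["eef_rot"]).as_matrix()
print(np.round(Ro.from_matrix(R.T@Rf@RT(-1)).as_rotvec(),3))
for t in list(np.arange(1.9,.29,-.1))+[.25,.15,.08,.03,0]:
    r=80
    C=np.array([-70,102])+r*np.array([-np.cos(t),np.sin(t)])+7*np.array([np.sin(t),np.cos(t)])
    tc=np.array([C[0]+11,0,C[1]])
    if t>1.57:
        C=np.array([-70,102])+100*np.array([-np.cos(t),np.sin(t)])+7*np.array([np.sin(t),np.cos(t)]);tc=np.array([C[0]+11,0,180])
    d=R.T@(f2w(tc/1000)-s["tcp_pos"])*100
    print(round(t,2),np.round(tc),np.round(d,2))
```

```text
t 13.9 tcp fix [-19.5   0.5 172.6] axes fix cols [[0.006, 0.006, -1.0], [-0.0, -1.0, -0.006], [-1.0, 0.0, -0.006]] F fix [0.1 0.1 0.3] w -0.0001
q [-0.2   0.73  0.29  1.76 -0.32  0.7   0.01]
[ 0.006 -0.006 -0.   ]
1.9 [-20.   0. 180.] [-0.74  0.05  0.05]
1.8 [-29.   0. 180.] [-0.74  0.04  0.99]
1.7 [-39.   0. 180.] [-0.75  0.04  1.96]
1.6 [-49.   0. 180.] [-0.75  0.03  2.95]
1.5 [-58.   0. 182.] [-0.99  0.03  3.81]
1.4 [-66.   0. 182.] [-0.96  0.02  4.61]
1.3 [-74.   0. 181.] [-0.86  0.02  5.41]
1.2 [-81.   0. 179.] [-0.68  0.01  6.19]
1.1 [-89.   0. 176.] [-0.42  0.01  6.95]
1.0 [-96.   0. 173.] [-0.09  0.    7.68]
0.9 [-103.    0.  169.] [ 0.31 -0.    8.38]
0.8 [-110.    0.  164.] [ 0.79 -0.    9.03]
0.7 [-116.    0.  159.] [ 1.32 -0.01  9.63]
0.6 [-121.    0.  153.] [ 1.910e+00 -1.000e-02  1.017e+01]
0.5 [-126.    0.  146.] [ 2.550e+00 -1.000e-02  1.065e+01]
0.4 [-130.    0.  140.] [ 3.24 -0.02 11.06]
0.3 [-133.    0.  132.] [ 3.97 -0.02 11.41]
0.25 [-135.    0.  129.] [ 4.34 -0.02 11.55]
0.15 [-137.    0.  121.] [ 5.11 -0.02 11.79]
0.08 [-138.    0.  115.] [ 5.66 -0.02 11.9 ]
0.03 [-139.    0.  111.] [ 6.06 -0.02 11.96]
0 [-139.    0.  109.] [ 6.3  -0.02 11.99]
```

Request:
move_arm --rows '[[[-0.75, 0, 1, 0, 0, 0, 1], [-0.75, 0, 2, 0, 0, 0, 1], [-0.75, 0, 3, 0, 0, 0, 1], [-1, 0, 3.8, 0, 0, 0, 1], [-0.95, 0, 4.6, 0, 0, 0, 1], [-0.85, 0, 5.4, 0, 0, 0, 1], [-0.7, 0, 6.2, 0, 0, 0, 1], [-0.4, 0, 6.95, 0, 0, 0, 1], [-0.1, 0, 7.7, 0, 0, 0, 1], [-0.1, 0, 7.7, 0, 0, 0, 1]]]'

```text
time_s: 15.15
tcp_pos: [0.5034, -0.0853, 0.1729]
eef_rot: [-3.12, 1.565, 1.333]
wrist_force: [0.9, 0.2, 0.4]
width: -0.0
```

Run:
```python
from h import *
status()
im,W,C=grab("scene","s7")
cv2.imwrite("pics/s7c.png",cv2.resize(im[130:240,120:280],None,fx=5,fy=5,interpolation=cv2.INTER_CUBIC)[:,:800])
Wf=w2f(W.reshape(-1,3)).reshape(W.shape)*1000
for ys in((-30,-21),(21,34)):
        m=(Wf[...,1]>ys[0])&(Wf[...,1]<ys[1])&(Wf[...,0]>0)&(Wf[...,0]<50)&(Wf[...,2]>91)&(Wf[...,2]<160)
        q=Wf[m];q=q[np.argsort(q[:,0])];print(len(q))
        for c in np.array_split(q,5): 
            if len(c): print(np.round(np.median(c,0),1))
```

```text
t 15.15 tcp fix [-9.700e+01  1.000e-01  1.729e+02] axes fix cols [[0.006, 0.005, -1.0], [0.0, -1.0, -0.005], [-1.0, -0.0, -0.006]] F fix [ 0.4 -0.8  0.4] w -0.0
q [-0.04  0.71  0.27  1.8  -0.3   0.67  0.14]
13
[ 14.4 -27.   97.5]
[ 16.5 -26.2  96.9]
[ 18.6 -25.8  96.5]
[ 19.8 -26.4  96.4]
[ 20.8 -24.1  95.5]
24
[ 1.4 29.6 99. ]
[  5.6  29.1 100.3]
[10.1 29.1 98.2]
[16.5 28.  97.1]
[20.6 29.  95.1]
```

View pics/s7c.png

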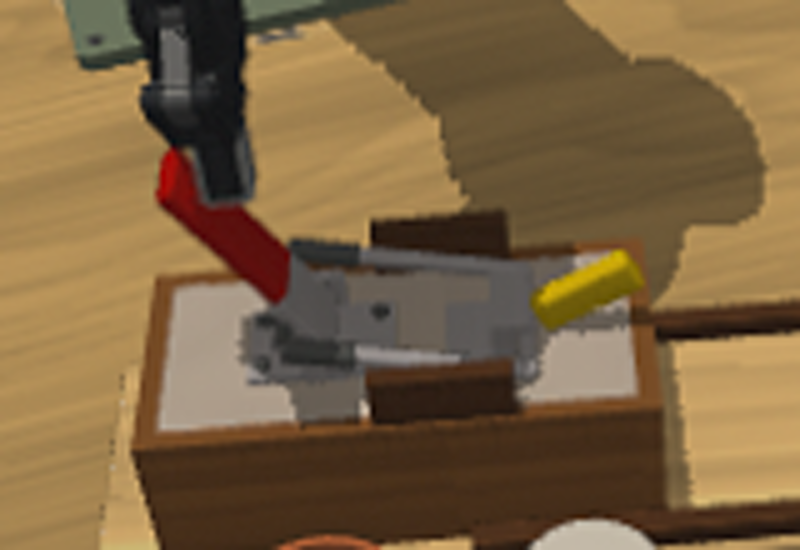

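The bar is drawn back to about x 18 at height 93, under the lip. Now I'll swing the lever through its toggle point.

Request:
move_arm --rows '[[[0.4, 0, 0.7, 0, 0, 0, 1], [0.9, 0, 1.35, 0, 0, 0, 1], [1.4, 0, 1.95, 0, 0, 0, 1], [2, 0, 2.5, 0, 0, 0, 1], [2.65, 0, 2.95, 0, 0, 0, 1], [3.3, 0, 3.35, 0, 0, 0, 1], [4.05, 0, 3.7, 0, 0, 0, 1], [4.45, 0, 3.85, 0, 0, 0, 1], [5.2, 0, 4.1, 0, 0, 0, 1], [5.8, 0, 4.2, 0, 0, 0, 1], [6.2, 0, 4.25, 0, 0, 0, 1], [6.4, 0, 4.3, 0, 0, 0, 1], [6.5, 0, 4.3, 0, 0, 0, 1]]]'

```text
time_s: 16.82
tcp_pos: [0.4927, -0.1261, 0.1084]
eef_rot: [3.047, 1.565, 1.217]
wrist_force: [-5.8, 2.0, 27.3]
width: -0.0
```

Run:
```python
from h import *
status()
```

```text
t 16.82 tcp fix [-139.2   -0.3  108.4] axes fix cols [[0.006, 0.006, -1.0], [-0.001, -1.0, -0.006], [-1.0, 0.001, -0.006]] F fix [ 0.5  6.1 27.3] w -0.0
q [ 0.08  0.82  0.2   1.87 -0.32  0.49  0.25]
```

The lever is pressed down to its stop with 27 N. Retreating to inspect.

Request:
move_arm --rows '[[[-3, 0, 0, 0, 0, 0, 1], [-9, 0, 0, 0, 0, 0, 1], [-15, 0, 0, 0, 0, 0, 1], [-17, 0, 0, 0, 0, 0, 1], [-17, 6, 0, 0, 0, 0, 1], [-17, 12, 0, 0, 0, 0, 1], [-17, 18, 0, 0, 0, 0, 1], [-17, 18, 0, 0, 0, 0, 1]]]'

```text
time_s: 17.82
tcp_pos: [0.6676, -0.1735, 0.2774]
eef_rot: [-3.097, 1.565, 1.357]
wrist_force: [-1.0, -0.0, 0.1]
width: 0.0001
```

Run:
```python
from h import *
status()
for n in("scene","top"):
    im,W,C=grab(n,n+"8")
    Wf=w2f(W.reshape(-1,3)).reshape(W.shape)*1000
    b,g,r=[im[...,i].astype(int) for i in range(3)]
    m=(r>100)&(g<50)&(b<60)&(abs(Wf[...,1])<30)&(abs(Wf[...,0])<200)&(Wf[...,2]>95)
    q=Wf[m];print(n,"red",len(q),np.round(np.percentile(q,[5,50,95],axis=0),1) if len(q) else "")
    for ys in((-30,-21),(21,34)):
        m=(Wf[...,1]>ys[0])&(Wf[...,1]<ys[1])&(Wf[...,0]>5)&(Wf[...,0]<50)&(Wf[...,2]>92.5)&(Wf[...,2]<160)
        q=Wf[m];q=q[np.argsort(q[:,0])]
        for c in np.array_split(q,3): 
            if len(c): print(np.round(np.median(c,0),1))
    a=im[130:240,120:280] if n=="scene" else im[165:285,200:360]
    cv2.imwrite(f"pics/{n}8c.png",cv2.resize(a,None,fx=5,fy=5,interpolation=cv2.INTER_CUBIC))
    if n=="top":
        q=Wf[(Wf[...,2]>83)&(Wf[...,2]<93)&(abs(Wf[...,1])<70)&(Wf[...,0]>20)&(Wf[...,0]<100)]
        print(np.percentile(q,[1,99],axis=0)); print(cv2.minAreaRect(q[:,:2].astype(np.float32)))
```

```text
t 17.82 tcp fix [-139.2 -181.5  277.4] axes fix cols [[0.006, 0.006, -1.0], [0.0, -1.0, -0.006], [-1.0, -0.0, -0.006]] F fix [-0.3  1.   0.1] w 0.0001
q [ 0.11  0.91  0.32  0.88 -0.26  1.39  0.1 ]
scene red 335 [[-163.   -17.3  104.5]
 [-131.3   -6.9  108.5]
 [-100.8    8.1  110.1]]
[ 14.5 -25.8  95.2]
[ 17.7 -26.4  97. ]
[ 20.8 -23.6  96.4]
[ 7.8 29.7 97. ]
[14.2 31.7 95.7]
[18.8 29.  96.1]
top red 15 [[-146.6   13.3  104.8]
 [-119.5   14.2  107.2]
 [-102.6   15.7  110.4]]
[ 14.1 -27.6  95.8]
[ 16.9 -25.7  97.1]
[ 19.3 -25.3  93.3]
[ 8.7 30.5 95.9]
[15.  28.6 94.5]
[18.2 27.  97.2]
[[ 20.76605271 -54.41436582  83.5734649 ]
 [ 69.47303628  53.83606345  91.73231008]]
((44.948455810546875, -0.404510498046875), (109.87492370605469, 49.72738265991211), 89.78324127197266)
```

View pics/scene8c.png

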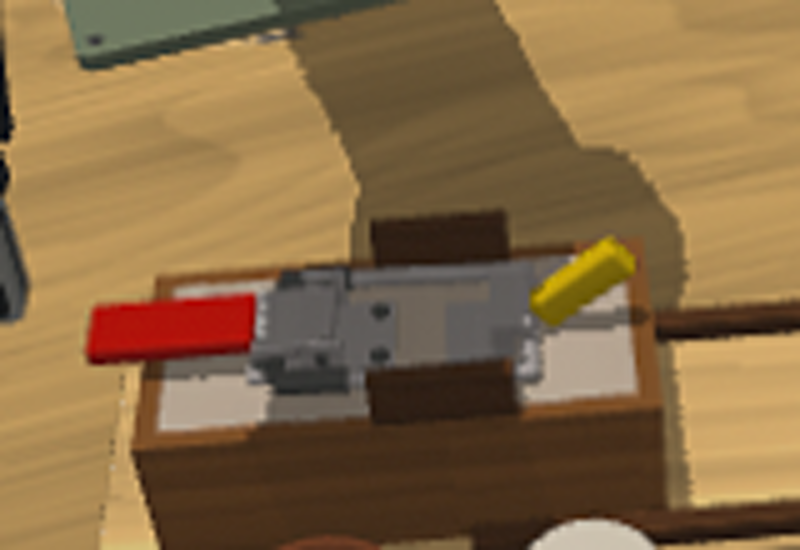

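View pics/top8c.png

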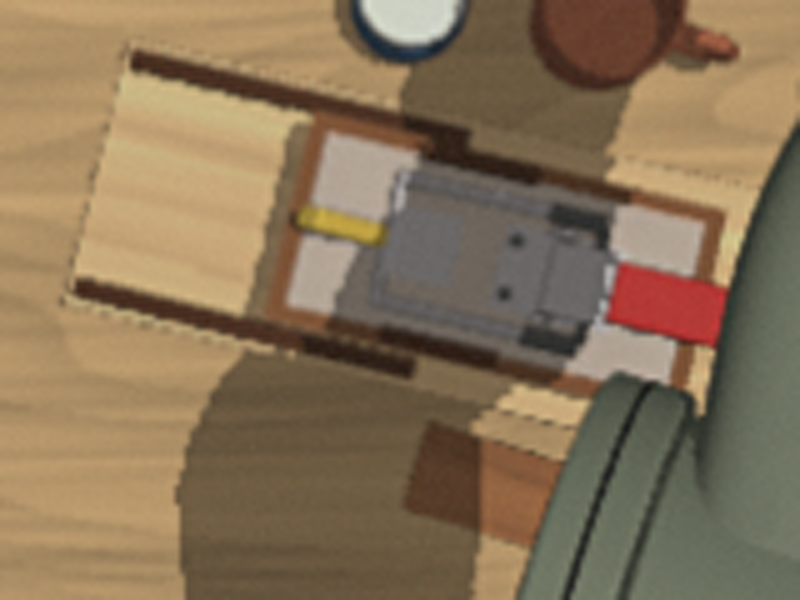

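The lever lies flat with its upper face at 108.5 (109 expected when closed). The bar is at x≈17, z≈93 under the lip, against a seat at 15.6. The outer end is at about 69.5, so the halves are flush. Handing in.

Run:
```python
from h import *
print(robot.job_done())
```

```text
the job is handed in; nothing more can be done
None
```

I closed the mould and handed the job in at about 18 s of the 70 s allowed. No verdict was reported, so what follows rests on my own last measurements.

**What I did:**
- I slid the loose half along the rails until it stopped against the fixed half, pressing with about 27 N.
- I carried the loop over by its tongue and let the bar drop about 8 mm past the keeper's lip. The lever was still up at about 1.75 rad.
- I swung the lever shut with closed fingers, ending against its stop at about 27 N.

**What the last checks showed (fixture frame):**

| Check | Measured | Expected |
|---|---|---|
| Outer end of loose half (x) | about 69.5 mm | 70 mm when flush |
| Straightness of loose half | within about 0.3° | within 2° |
| Bar centre along the rails (x) | about 17 mm | 15.6 mm (seat, estimated from images) |
| Bar centre height | about 93 mm | 92.5 mm |
| Lever's upper face height | 108.5 mm | 109 mm when closed |

The gripper was well clear when I handed in. The mug, jar and rib look unmoved in the last top view, though I did not measure them again and the arm hides part of the rib.

**What disagreed:** while I carried the tongue, the lever lagged the plan (about 1.5 rad instead of 1.75). The pinch appeared to sit about 5 mm farther out than nominal, so I replanned the rest of the arc. Nothing in the final checks failed.

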